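# Close a canister and take up the hand scanner over its label

### The job

A customer's storage canister has its lid only resting in the mouth: press the lid down until it sits level and fully home on the rim, leaving the canister standing where it is. Then draw the cordless hand scanner up out of its stand, tip it over so that its window looks straight down at the square label on the lid, and hold it there in the air about ten centimetres above the label, steady and centred on it. Finish while still holding it like this (do not put it down or let go), and disturb nothing else on the counter.

Things in the scene. Friction and masses are not known exactly. Their poses are not given: they have to be found in the camera images.
- canister: white ceramic round storage canister, open at the top, loose on the counter; outer diameter 80 mm, rim 70 mm above its foot. (The shop's solid wall rises at the left end of the counter, at y = 0.54 m: keep a leaning arm clear of it.) Origin at the centre of its underside, z up
- lid: light wooden lid: a disc 80 mm across, 12 mm thick, with a tapered plug below that at the start stands in the mouth on a springy seal, about 8 mm too high. Origin at the centre of the disc's underside (which meets the rim), z up: home, it is 70 mm above the canister's origin. Pushed down on its middle it meets up to about 8 N, most in the first half of the way, then the hard rim; it stays home
- label (a point): centre of the white square label (40 mm, black square code) on the lid's top face, 12.6 mm above the lid's origin; z is the lid's z (up, out of the label)
- stand: low scanner stand fixed to the counter: a dark foot 112 x 84 x 16 mm and a grey upright rectangular socket, 44 x 42 mm outside, whose mouth is 72 mm above the counter. Origin on the counter below the socket's middle; its front is -x
- scanner: cordless hand scanner, 0.16 kg, white, dark bumper round the window; at the start its handle stands upright in the stand's socket, 55 mm deep with 2 mm play each side, and draws out straight up. The handle is 30 x 28 mm and 108 mm long; origin at the centre of the handle's foot, z up along the handle, the window's side is -x. The handle's foot is 16.5 mm above the counter in the stand
- scanner_head (a point): middle of the scanner's head, 128 mm up the handle and 10 mm to -x of its axis in the scanner's frame. The head is a block 64 mm long, 38 mm high and 44 mm wide; its two flat parallel sides face the scanner's +y and -y and are the place to grip it, from above, pads centred on this point; its long axis dips 40 degrees towards the window
- scanner_window (a point): centre of the scanner's window, on the front end of the head, 34.5 mm from the head's middle. Its z axis points out of the window, the way the scanner looks (at the start 40 degrees below level, towards the scanner's -x side); its y is the scanner's y
- service_bell: counter bell, 85 mm across, 59 mm high, bystander; origin at the centre of its underside
- spool_1: wooden spool of twine, 56 mm across, 52 mm high, bystander; origin at the centre of its underside
- soap_box_2: small soap carton 52 x 82 x 28 mm, bystander; origin at the centre of its underside
- pot_1: small round pot, 63 mm across, 34 mm high, bystander; origin at the centre of its underside

How it is judged:
On the way, in this order (a step that is already met when the one before it is completed fails the run):
1. the lid is pressed home, level on the canister's rim, while the scanner still stands in its stand (z of lid in the frame of canister below 0.0718 m and angle between the z axis of lid and the z axis of canister, either way round below 0.04 rad and horizontal distance between lid and canister below 0.005 m and z of scanner in the frame of stand below 0.03 m), for 0.3 s.
2. the scanner is drawn clear above the socket, held by the fingers (z of scanner in the frame of stand above 0.074 m and contact force between scanner and the fingers above 1 N and contact force between scanner and stand below 0.1 N), for 0.1 s.
At the end, for the whole second after the job is handed in: Lid home (1.8 mm, 0.04 rad, 5 mm off centre) on the upright canister, moved under 40 mm; scanner held still by the fingers, touching nothing else, handle foot above 70 mm, window straight down within 0.3 rad, 60 to 150 mm from the label, whose centre is within 25 mm of its axis each way (z of lid in the frame of canister below 0.0718 m and angle between the z axis of lid and the z axis of canister, either way round below 0.04 rad and horizontal distance between lid and canister below 0.005 m and angle between canister's own z axis and vertical below 0.05 rad and height (world z) of canister below 0.005 m and distance of canister from where it was at the start of the episode below 0.04 m and z of label in the frame of scanner_window between 0.06 and 0.15 m and x of label in the frame of scanner_window between -0.025 and 0.025 m and y of label in the frame of scanner_window between -0.025 and 0.025 m and angle between scanner_window's own z axis and vertical above 2.84 rad and contact force between scanner and the fingers above 1 N and contact force between scanner and stand below 0.1 N and contact force between scanner and canister below 0.1 N and contact force between scanner and lid below 0.1 N and height (world z) of scanner above 0.07 m and linear speed of scanner below 0.02 m/s and angular speed of scanner below 0.15 rad/s); the arm keeps its last pose, push and grip.
It fails at once if a bystander (bell, spool, soap carton, pot) is moved more than 30 mm (distance of any of service_bell, spool_1, soap_box_2, pot_1 from where it was at the start of the episode above 0.03 m).
It fails at once if the canister is tipped over (angle between canister's own z axis and vertical above 0.35 rad).
It also fails if it takes over 45 s, if anything falls off the work surface, if the arm or the gripper's body presses on something with over 40 N, if the wrist force passes 120 N, or if a joint passes its speed limit or range.

### The arm

A 7-joint arm with a two-finger parallel gripper is mounted at the origin on a cart in front of the work surface, level with it; the furniture and walls round the work are solid. World frame = base frame: x ahead of the robot, y to its left, z up, the work surface at z = 0. Lengths are in m, angles in rad, forces in N, time in s.
With the tool pointing down it reaches from about 0.425 to 1.025 m from the base axis. Payload 9.4 kg.
Tool frame: the origin (TCP) lies midway between the tips of the shut fingers; the grasp point (between the pads) lies 19 mm behind it; z points along the fingers, y is the line along which they close (so a half turn about z gives the same grasp; the last joint's range is limited). The gripper opens to 85 mm and grips with 20 to 120 N. Pads are 22 mm wide; open, the fingers measure 114 mm over their backs; the gripper's body (76 mm by 85 mm) begins 54 mm behind the grasp point. The pads swing forward as they close: fully open they stand 13 mm farther back than shut.
Start: joints at [1.215, 0.599, -0.003, 1.599, 0.002, 0.943, -0.08], TCP at [0.2, -0.697, 0.231] pointing down, gripper open.
Joint ranges: [-2.57, 2.57], [-0.35, 1.97], [-1.29, 1.29], [0.11, 2.56], [-1.05, 4.19], [0.11, 1.86], [-2.63, 2.63]. Speed limits (rad/s): [2.22, 2.22, 3.01, 3.01, 3.14, 3.14, 3.14].

### API

Orientations are given as a rotation vector (axis times angle).
In Python, from bench import bot gives the robot as it stands. The module is installed in compiled form; this text tells all that it offers.
- The arm moves only by the tool drive_tool, never from a script. Its argument "increments" is a list of rows, each a list of 6 numbers: the shift along the tool's x, y, z scaled (see below), then the turn, a rotation vector about the tool's x, y, z scaled (see below). A call has 1 to 12 rows; each row shifts and turns the commanded pose from where the row before left it, along the tool's axes as they then stand; what a row does not reach is not made up. The controller multiplies each number of a shift by 0.5 m and each number of a turn by pi/2 rad. A row lasts 1/10 s, in which the tool goes at most 50 mm and 8.59 degrees, less where a joint would pass 70% of its speed; a pose out of reach is approached as far as the arm can. A call with a number of a shift or a turn outside -1 to 1 is refused whole. A call with a gripper value outside its range is refused whole. "hand" is the closure, from 0 (fully open) to 1 (shut), set as the call begins (left out, the last holds). The fingers move at their own pace and stop on an object; "newtons" is the grip in N (left out, the last holds). Time passes only in rows, so rows that do not move let the fingers close. It gives the time, the measured TCP pose, the force, the opening and the grip force at its end, in the units of the state.
- bot.observe(): the state, without advancing time (a new reading comes with each control period).
- bot.grab_frame(name): name is "scene" or "top" or "wrist"; returns a dict with "frame" (480x640x3 uint8, red, green, blue), "fx", "fy", "cx", "cy" (pixels), "k1" (the pictures are not rectified: a ray, as slopes to the right and down, at radius r is drawn at 1 + k1 r^2 times it, then the intrinsics apply), "origin" and "orientation" of the camera in the world. Camera axes: x right, y down, z forward; pixel columns grow to the right and rows downward; lengths in m; the calibration is good to about 2 mm. A picture is of the moment at which its call begins. There is no depth.
- bot.job_done(): hands the job in; it is judged then, once.
The state is a dict: "time": time; "q": joint angles; "dq": joint speeds; "joint_efforts": joint torques, N m; "eef_pos": TCP position; "tcp_rot": TCP orientation; "contact_force": force on the tool from outside, world axes, zero at the start; "torque": the same for the moment, N m; "gripper_width": opening from 0.0 (shut) to 1.0 (fully open); "finger_force": force on a finger pad.
Only numpy, scipy, OpenCV 4.12 (cv2) and the standard library are available. Lean on these libraries where they do the work, as an engineer would, in place of code of your own. Each camera call takes 0.05 s, during which the arm holds its last target. There are 200 camera calls.

## Working session

There is one attempt and no reset: what is moved stays moved. The work goes in short steps, Python scripts to look and compute and a tool call to move; the robot and the scene stay as the last step left them, time stands still between calls to the robot, and variables do not carry over. Pictures are saved under pics/ and viewed, at most 10 in all, crops included, and the job is handed in when it is done.

Besides the shell and the picture viewer there is one more tool, called after "Emit:" as name(argument=value, ...) on one line, values as JSON. drive_tool: Moves the arm, as the interface text tells. Its arguments: {"type":"object","properties":{"increments":{"type":"array"},"hand":{"type":"number"},"newtons":{"type":"number"}},"required":["increments"]}

```bash
mkdir -p pics; cat > h.py <<'E'
from bench import bot
import numpy as np, cv2
from scipy.spatial.transform import Rotation as R
def rot(o):
    o=np.array(o,float)
    return o if o.shape==(3,3) else R.from_rotvec(o).as_matrix()
def grab(n,f):
    c=bot.grab_frame(n); cv2.imwrite(f,c["frame"][:,:,::-1]); return c
def undist(c,u,v):
    p=np.array([(u-c["cx"])/c["fx"],(v-c["cy"])/c["fy"]]); s=p.copy()
    for _ in range(20): s=p/(1+c["k1"]*(s@s))
    return s
def onz(c,u,v,z):
    d=rot(c["orientation"])@np.append(undist(c,u,v),1); o=np.array(c["origin"])
    return o+d*(z-o[2])/d[2]
def proj(c,p):
    q=rot(c["orientation"]).T@(np.array(p)-c["origin"]); s=q[:2]/q[2]; s=s*(1+c["k1"]*(s@s))
    return np.array([s[0]*c["fx"]+c["cx"],s[1]*c["fy"]+c["cy"]])
E
python3 - <<'E'
from h import *
import pickle
for n in("top","scene"):
    c=grab(n,f"pics/{n}0.png"); pickle.dump(c,open(n+"0.pkl","wb"))
    print(n,c["origin"],c["orientation"],c["fx"],c["cx"],c["cy"],c["k1"])
print(bot.observe())
E
```

```text
top [0.4016395  0.14778638 1.26662218] [-2.17177802  2.18462518 -0.13360667] 521.2840242822701 310.0165390028139 237.44331450463412 -0.08366684818555342
scene [-0.09384872  0.51585822  0.58887503] [-1.23343374  2.06462088 -1.1298523 ] 450.47707214951976 317.2078197406478 241.23490092136532 -0.10456291083158853
{'time': 0.1, 'q': array([ 1.2152458 ,  0.60005872, -0.00252126,  1.60004424,  0.00179386,
        0.9429139 , -0.07981456]), 'dq': array([ 0.00109037, -0.00393998, -0.00080125, -0.00080056, -0.00055158,
        0.00160263, -0.00035615]), 'joint_efforts': array([ 6.01004198e-03, -7.77991462e+01,  1.56995829e+00, -2.58624065e+01,
        1.25610834e-02,  5.53536345e-03,  4.04849675e-05]), 'eef_pos': array([ 0.19941643, -0.6965957 ,  0.23049583]), 'tcp_rot': array([-3.10973311e+00, -4.36441843e-01,  5.26205387e-04]), 'contact_force': array([ 0.24509412,  0.04862138, -0.62848032]), 'torque': array([-0.01575134, -0.01009168,  0.00134232]), 'finger_force': 0.0, 'gripper_width': 0.9985316289904004}
```

View pics/top0.png

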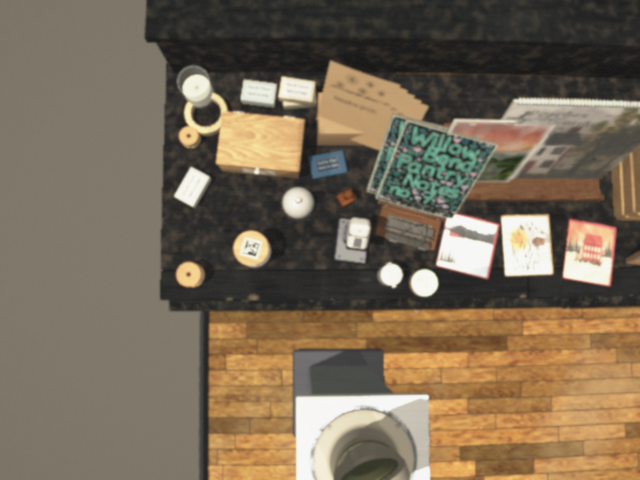

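View pics/scene0.png

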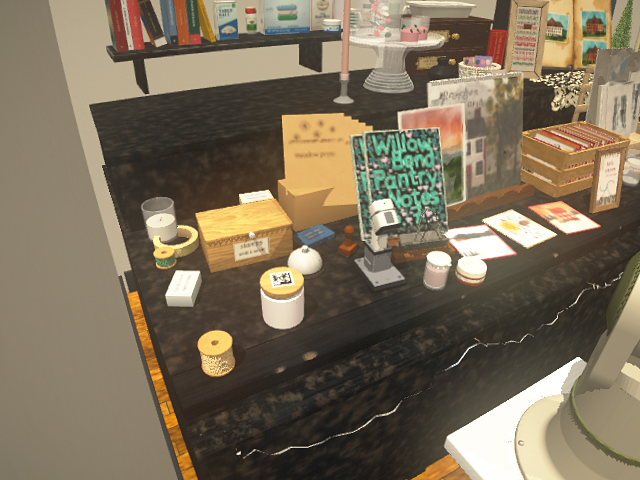

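The top view shows the canister lid at about (252,249), the scanner/stand at (354,240), the bell at (297,202), the spool at (190,274), the carton at (192,187) and the pots at (391,274) and (424,283). The scene view shows the same layout, with the label at (282,280) and the scanner head at (383,215). I'll enlarge both.

```bash
python3 - <<'E'
from h import *
t=cv2.imread("pics/top0.png");s=cv2.imread("pics/scene0.png")
a=cv2.resize(t[210:280,225:385],(800,350),interpolation=cv2.INTER_CUBIC)
b=cv2.resize(s[190:290,330:420],(225,250),interpolation=cv2.INTER_CUBIC)
b=cv2.resize(s[185:335,250:420],(283,250),interpolation=cv2.INTER_CUBIC)
b1=cv2.resize(s[190:290,340:420],(200,250),interpolation=cv2.INTER_CUBIC)
b2=cv2.resize(s[260:335,250:345],(317,250),interpolation=cv2.INTER_CUBIC)
o=np.zeros((600,800,3),np.uint8);o[:350]=a;o[350:,:283]=b;o[350:,283:483]=b1;o[350:,483:800]=b2
cv2.imwrite("pics/crop1.png",o)
import pickle
c=pickle.load(open("top0.pkl","rb"));e=pickle.load(open("scene0.pkl","rb"))
print("label top",onz(c,252,249,.0906),"scene",onz(e,282,280,.0906))
E
```

```text
label top [0.49690193 0.25508248 0.0906    ] scene [0.49532436 0.26070199 0.0906    ]
```

View pics/crop1.png

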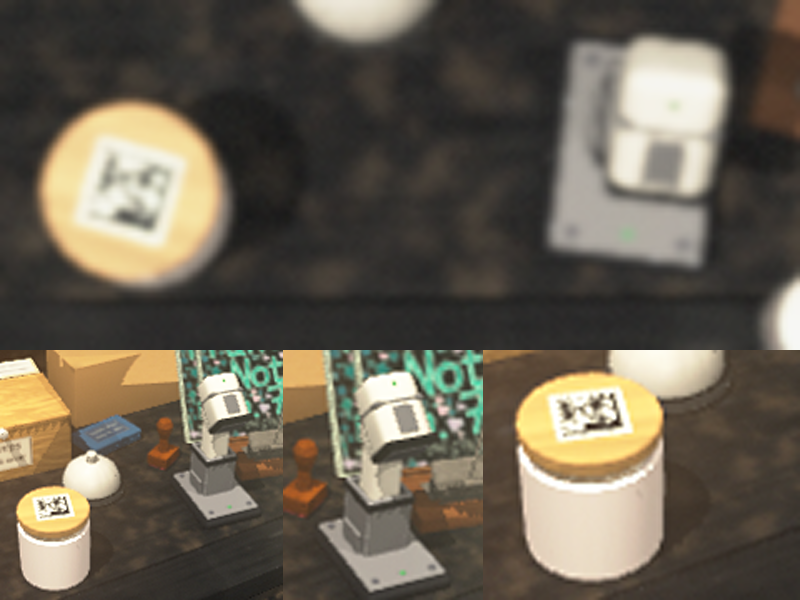

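The crop puts the label centre near (251.2,248.2) in the top view. The stand foot corners are at crop (570,38), (548,250) and (705,268), and the scanner's window faces the robot. Next I'll compute rough poses.

```bash
cat >> h.py <<'E'
def rows(target,n,turn=0):  # tool-frame shift to target, scaled, per row
    s=bot.observe(); T=rot(s["tcp_rot"]); d=T.T@(np.array(target)-s["eef_pos"])
    print("pos",s["eef_pos"].round(4),"shift/row",(d/0.5/n).round(4))
def log():
    s=bot.observe()
    open("q.log","a").write(repr([list(s["q"]),list(s["eef_pos"]),list(s["tcp_rot"])])+"\n")
    return s
E
python3 - <<'E'
from h import *
import pickle
c=pickle.load(open("top0.pkl","rb"));e=pickle.load(open("scene0.pkl","rb"))
k=lambda a,b:(225+a/5-.4,210+b/5-.4)
print("label",onz(c,*k(131,190),.0906), onz(e,250+(590-483)/3.337,260+(413-350)/3.333,.0906))
f=[onz(c,*k(a,b),.016) for a,b in((570,38),(548,250),(705,268))];print(np.round(f,3))
d=f[0]-f[1];print("yaw",np.arctan2(d[1],d[0]),np.linalg.norm(d)); d=f[1]-f[2];print(np.arctan2(d[1],d[0])-np.pi/2,np.linalg.norm(d))
print("head", onz(c,*k(668,120),.15))
for n,(a,b) in dict(bell=(297,202),spool=(190,274),pot=(391,274),pot2=(424,283),soap=(192,187)).items(): print(n,onz(c,a,b,.04).round(3))
log(); rows([.45,-.35,.42],12); s=bot.observe(); T=rot(s["tcp_rot"]);print(((T.T@(np.array([.497,.255,.42])-[.45,-.35,.42]))/.5/13).round(3))
E
```

```text
label [0.5000908  0.25780916 0.0906    ] [0.49818722 0.25924465 0.0906    ]
[[ 0.579  0.053  0.016]
 [ 0.476  0.064  0.016]
 [ 0.467 -0.011  0.016]]
yaw -0.11505473246620915 0.10355007860726269
-0.12043261914763348 0.07618948070378653
head [0.52425981 0.02073744 0.15      ]
bell [0.613 0.153 0.04 ]
spool [0.443 0.405 0.04 ]
pot [ 0.44  -0.068  0.04 ]
pot2 [ 0.418 -0.146  0.04 ]
soap [0.65  0.404 0.04 ]
pos [ 0.1994 -0.6966  0.2305] shift/row [ 0.056  -0.0441 -0.0315]
[ 0.033 -0.087  0.   ]
```

Emit:
drive_tool(increments=[[0.056,-0.044,-0.032,0,0,0],[0.056,-0.044,-0.032,0,0,0],[0.056,-0.044,-0.032,0,0,0],[0.056,-0.044,-0.032,0,0,0],[0.056,-0.044,-0.032,0,0,0],[0.056,-0.044,-0.032,0,0,0],[0.056,-0.044,-0.032,0,0,0],[0.056,-0.044,-0.032,0,0,0],[0.056,-0.044,-0.032,0,0,0],[0.056,-0.044,-0.032,0,0,0],[0.056,-0.044,-0.032,0,0,0],[0.056,-0.044,-0.032,0,0,0]], hand=1, newtons=40)

```text
time: 1.3
eef_pos: [0.4503, -0.3493, 0.4237]
tcp_rot: [-3.111, -0.436, 0.001]
contact_force: [0.9, 0.6, -0.2]
gripper_width: 0.004
finger_force: 0.0
```

Emit:
drive_tool(increments=[[0.033,-0.087,0,0,0,0],[0.033,-0.087,0,0,0,0],[0.033,-0.087,0,0,0,0],[0.033,-0.087,0,0,0,0],[0.033,-0.087,0,0,0,0],[0.033,-0.087,0,0,0,0],[0.033,-0.087,0,0,0,0],[0.033,-0.087,0,0,0,0]])

```text
time: 2.1
eef_pos: [0.4806, 0.0219, 0.4232]
tcp_rot: [3.111, 0.436, -0.0]
contact_force: [1.3, -0.5, -0.6]
gripper_width: -0.0
finger_force: 0.0
```

```bash
python3 - <<'E'
from h import *
import pickle
s=log(); print(s)
c=grab("wrist","pics/w0.png"); pickle.dump(c,open("w0.pkl","wb")); print(c["origin"],proj(c,[.524,.021,.145]))
rows([.4985,.2585,.22],8)
E
```

```text
{'time': 2.1, 'q': array([ 0.1480017 ,  0.13017143, -0.35488835,  1.85333405,  0.04930802,
        1.16665485, -1.51577957]), 'dq': array([-0.65388114,  0.09281317, -0.36838153, -0.09089374,  0.07892536,
        0.01902877, -1.03934773]), 'joint_efforts': array([  5.05618617, -43.29886794,  -0.22357264, -27.97425449,
        -0.21742848,   0.21217377,   1.74658544]), 'eef_pos': array([0.48055209, 0.02190156, 0.42324161]), 'tcp_rot': array([ 3.11095565e+00,  4.36103496e-01, -1.33802425e-04]), 'contact_force': array([ 1.32766398, -0.54374172, -0.55154471]), 'torque': array([-0.05876353, -0.05712113,  0.0038762 ]), 'finger_force': 0.0, 'gripper_width': -0.0004857253796051724}
[0.55877954 0.04386755 0.56604983] [329.79983855 148.37122288]
pos [0.4808 0.0302 0.4235] shift/row [ 0.0203 -0.0533  0.0511]
```

View pics/w0.png

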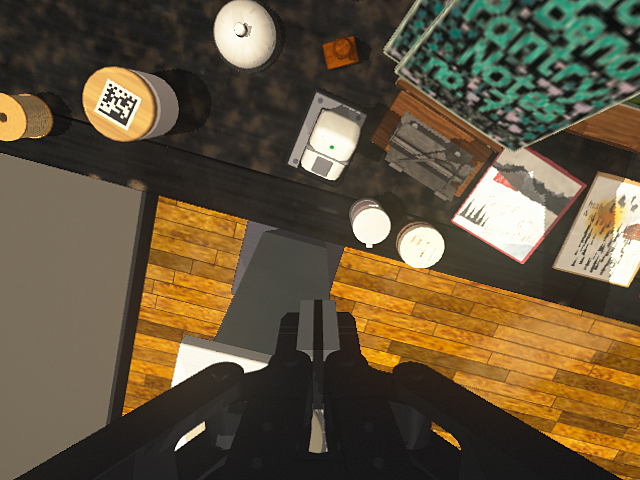

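The wrist picture shows the label at about (118,102), the scanner head at about (330,145) and the pots at (370,222) and (421,245). I'll continue to the canister.

Emit:
drive_tool(increments=[[0.02,-0.053,0.03,0,0,0],[0.02,-0.053,0.04,0,0,0],[0.02,-0.053,0.05,0,0,0],[0.02,-0.053,0.05,0,0,0],[0.02,-0.053,0.06,0,0,0],[0.02,-0.053,0.06,0,0,0],[0.02,-0.053,0.06,0,0,0],[0.02,-0.053,0.06,0,0,0],[0,0,0,0,0,0],[0,0,0,0,0,0]])

```text
time: 3.15
eef_pos: [0.499, 0.2459, 0.2174]
tcp_rot: [3.11, 0.439, -0.004]
contact_force: [0.5, -0.1, -0.1]
gripper_width: -0.002
finger_force: 0.0
```

```bash
python3 - <<'E'
from h import *
import pickle
w=pickle.load(open("w0.pkl","rb")); print("label w0",onz(w,118,102,.0906))
s=log(); print(s["q"].round(3),s["contact_force"])
c=grab("wrist","pics/w1.png"); pickle.dump(c,open("w1.pkl","wb"))
det=cv2.cvtColor(c["frame"],cv2.COLOR_RGB2HSV)
print(proj(c,[.4985,.2585,.0906]))
rows([.4985,.2585,.095],4)
E
```

```text
label w0 [0.50234677 0.2589759  0.0906    ]
[-0.266  0.443 -0.408  1.983  0.247  0.766 -2.109] [ 0.5486312  -0.0696921  -0.05023202]
[299.44623636 225.33164507]
pos [0.4996 0.2453 0.2183] shift/row [ 0.0013 -0.0065  0.0616]
```

View pics/w1.png

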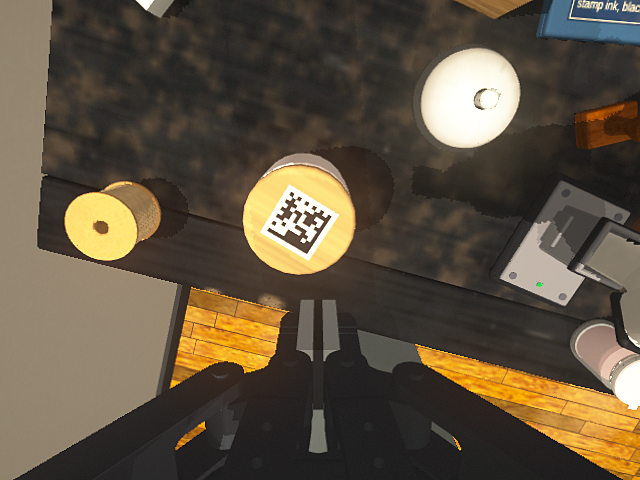

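The label centre is at about (300,220.5) in the wrist view and the lid disc is concentric with it.

```bash
python3 - <<'E'
from h import *
import pickle
w=pickle.load(open("w1.pkl","rb")); p=onz(w,300,220.5,.0906); print("label w1",p)
t=[.501,.2585,.1]
rows(t,5)
E
```

```text
label w1 [0.50197807 0.25905321 0.0906    ]
pos [0.4996 0.2453 0.2183] shift/row [ 0.002  -0.0049  0.0473]
```

Emit:
drive_tool(increments=[[0.002,-0.0055,0.047,0,0,0],[0.002,-0.0055,0.047,0,0,0],[0.002,-0.0055,0.047,0,0,0],[0.002,-0.0055,0.047,0,0,0],[0.002,-0.0055,0.047,0,0,0],[0,0,0,0,0,0],[0,0,0,0,0,0]])

```text
time: 3.9
eef_pos: [0.5012, 0.2598, 0.1019]
tcp_rot: [3.111, 0.435, 0.001]
contact_force: [-0.5, -0.5, 0.9]
gripper_width: -0.004
finger_force: 0.0
```

Emit:
drive_tool(increments=[[0,0,0.008,0,0,0],[0,0,0.008,0,0,0],[0,0,0.008,0,0,0],[0,0,0.006,0,0,0],[0,0,0,0,0,0],[0,0,0,0,0,0]])

```text
time: 4.5
eef_pos: [0.5004, 0.2605, 0.0857]
tcp_rot: [3.111, 0.437, -0.001]
contact_force: [-0.6, -0.4, 0.8]
gripper_width: -0.001
finger_force: 0.0
```

Emit:
drive_tool(increments=[[0,0,0.004,0,0,0],[0,0,0.004,0,0,0],[0,0,0,0,0,0]])

```text
time: 4.8
eef_pos: [0.5003, 0.2603, 0.0821]
tcp_rot: [3.11, 0.436, -0.001]
contact_force: [-2.2, -2.1, 8.6]
gripper_width: 0.0
finger_force: 4.2
```

Emit:
drive_tool(increments=[[0,0,0.004,0,0,0],[0,0,0.004,0,0,0],[0,0,0,0,0,0]])

```text
time: 5.1
eef_pos: [0.5004, 0.2604, 0.0818]
tcp_rot: [3.11, 0.437, 0.004]
contact_force: [-11.6, -7.5, 56.0]
gripper_width: -0.001
finger_force: 27.9
```

Emit:
drive_tool(increments=[[0,0,-0.006,0,0,0],[0,0,-0.01,0,0,0],[0,0,-0.04,0,0,0],[0,0,-0.08,0,0,0],[0,0,-0.08,0,0,0],[0,0,-0.08,0,0,0],[0,0,-0.08,0,0,0],[0,0,0,0,0,0]], hand=0)

```text
time: 5.9
eef_pos: [0.5023, 0.2621, 0.2707]
tcp_rot: [-3.108, -0.436, -0.011]
contact_force: [-0.1, 0.0, 0.4]
gripper_width: 1.002
finger_force: 0.0
```

```bash
python3 - <<'E'
from h import *
import pickle
s=log(); print(s["q"].round(3),s["contact_force"])
c=grab("wrist","pics/w2.png"); pickle.dump(c,open("w2.pkl","wb"))
e=grab("scene","pics/s2.png")
o=cv2.resize(c["frame"][:,:,::-1],(560,420)); b=cv2.resize(e["frame"][255:335,250:330,::-1],(240,240),interpolation=cv2.INTER_CUBIC)
z=np.zeros((420,800,3),np.uint8); z[:,:560]=o; z[:240,560:]=b; cv2.imwrite("pics/m2.png",z)
print(c["origin"],c["orientation"])
E
```

```text
[-0.262  0.391 -0.437  1.909  0.213  0.878 -2.097] [-0.14181087  0.03259223  0.37509544]
[0.57962079 0.28339788 0.41408151] [ 2.3021154  -1.7329788  -0.27452903]
```

View pics/m2.png

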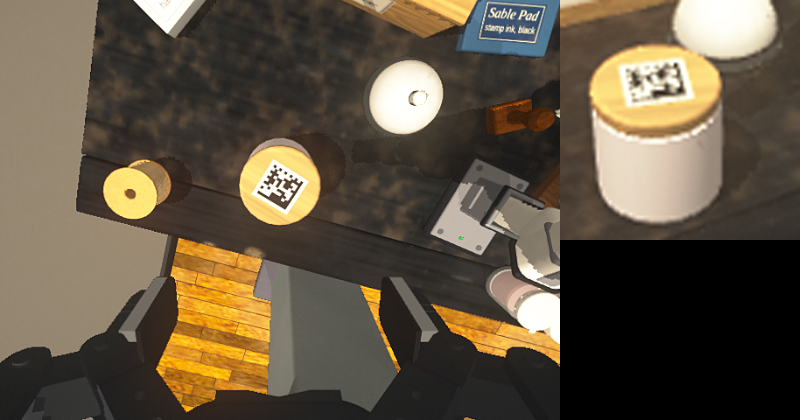

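The lid is home: the gap above the rim is gone in the scene crop, and the label is at about (321,213.7) in full wrist pixels. I'll move to a viewpoint over the scanner and align with it.

Emit:
drive_tool(increments=[[-0.048,0.087,-0.012,0,0,0],[-0.048,0.087,-0.012,0,0,0],[-0.048,0.087,-0.012,0,0,0],[-0.048,0.087,-0.012,0,0,0],[-0.048,0.087,-0.012,0,0,0],[0,0,0,0,0,0.063],[0,0,0,0,0,0.063],[0,0,0,0,0,0.063],[0,0,0,0,0,0.063],[0,0,0,0,0,0],[0,0,0,0,0,0]])

```text
time: 7.1
eef_pos: [0.4446, 0.0187, 0.2947]
tcp_rot: [3.136, -0.179, -0.003]
contact_force: [0.9, -0.5, 0.1]
gripper_width: 1.003
finger_force: 0.0
```

```bash
python3 - <<'E'
from h import *
import pickle,ast,itertools
w=pickle.load(open("w2.pkl","rb")); print("label w2",onz(w,321,213.7,.0826))
s=log(); print(s["q"].round(3),s["eef_pos"].round(4),s["tcp_rot"].round(3))
c=grab("wrist","pics/w3.png"); pickle.dump(c,open("w3.pkl","wb")); print(c["origin"],proj(c,[.524,.021,.145]))
o=cv2.resize(c["frame"][0:330,160:600,::-1],(800,600),interpolation=cv2.INTER_CUBIC);cv2.imwrite("pics/w3c.png",o)
D=[ast.literal_eval(l) for l in open("q.log")]
rz=lambda a:R.from_euler("z",a);ry=lambda a:R.from_euler("y",a)
for s3,s5,s7 in itertools.product((1,-1),repeat=3):
    T=[]
    for q,p,r in D:
        f=rz(-q[0])*ry(q[1])*rz(s3*q[2])*ry(q[3])*rz(s5*q[4])*ry(q[5])*rz(s7*q[6])
        T.append((f.inv()*R.from_rotvec(r)))
    m=R.concatenate(T).mean(); print(s3,s5,s7,max((m.inv()*t).magnitude() for t in T).round(4),m.as_rotvec().round(3))
E
```

```text
label w2 [0.50050522 0.2585162  0.0826    ]
[ 0.118  0.197 -0.34   2.116  0.087  0.843 -1.959] [0.4446 0.0187 0.2947] [ 3.136e+00 -1.790e-01 -3.000e-03]
[0.52571707 0.00939896 0.43737677] [301.0992467  111.11678958]Traceback (most recent call last):
  File "<stdin>", line 7, in <module>
    return _convert(node_or_string)
    return list(map(_convert, node.elts))
    return list(map(_convert, node.elts))
    return _convert_signed_num(node)
    return _convert_num(node)
    _raise_malformed_node(node)
    ~~~~~~~~~~~~~~~~~~~~~^^^^^^
    raise ValueError(msg + f': {node!r}')
ValueError: malformed node or string on line 1: <ast.Call object at 0x7febda355c90>
```

View pics/w3c.png

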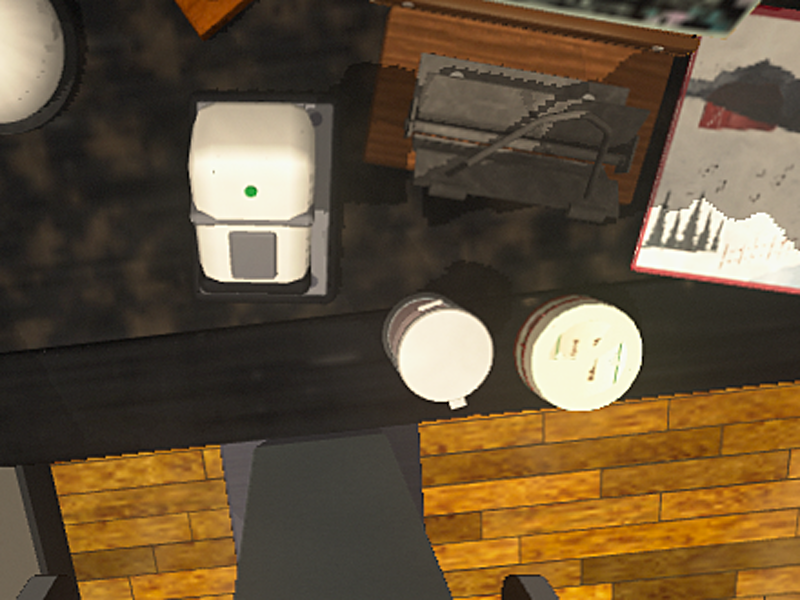

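The scanner is well aligned in the wrist view: the head spans crop x 190–316 and y 100–291, with its sides parallel to the image columns. Next I'll compute the head centre and fit the arm's orientation chain.

```bash
cat > kin.py <<'E'
from h import *
import itertools
float64=np.float64
def data(): return [eval(l,{"np":np}) for l in open("q.log")]
rz=lambda a:R.from_euler("z",a)
ry=lambda a:R.from_euler("y",a)
def chain(q,s):  # cumulative rotations
    c=[rz(-q[0])]
    for r in (ry(q[1]),rz(s[0]*q[2]),ry(q[3]),rz(s[1]*q[4]),ry(q[5]),rz(s[2]*q[6])): c.append(c[-1]*r)
    return c
E
python3 - <<'E'
from kin import *
import pickle
c=pickle.load(open("w3.pkl","rb"))
k=lambda a,b:(160+a*.55,b*.55)
a=onz(c,*k(253,100),.1505);b=onz(c,*k(254.5,291),.1385);print("rear",a,"front",b,"mid",(a+b)/2)
l=onz(c,*k(190,165),.165);r=onz(c,*k(316,165),.165);print(l,r,np.linalg.norm(l-r), np.arctan2(*(l-r)[[1,0]])-np.pi/2)
D=data()
for s in itertools.product((1,-1),repeat=3):
    T=R.concatenate([chain(q,s)[-1].inv()*R.from_rotvec(r) for q,p,r in D]); m=T.mean()
    print(s,(m.inv()*T).magnitude().round(3),m.as_rotvec().round(3))
E
```

```text
rear [0.55852181 0.01768897 0.1505    ] front [0.49019236 0.02636328 0.1385    ] mid [0.52435708 0.02202612 0.1445    ]
[0.53886505 0.0417266  0.165     ] [ 0.53395293 -0.00194464  0.165     ] 0.04394662320929061 -0.1120087260636693
(1, 1, 1) [2.638 0.502 0.322 0.318 0.342] [ 0.    -0.    -1.921]
(1, 1, -1) [0.75  0.013 0.349 0.33  0.028] [0.    0.    0.815]
(1, -1, 1) [2.904 0.741 0.426 0.337 0.216] [ 0.247 -0.071 -1.646]
(1, -1, -1) [0.614 0.151 0.221 0.265 0.091] [0.125 0.14  0.976]
(-1, 1, 1) [2.668 0.792 0.141 0.175 0.098] [-0.165  0.165 -0.932]
(-1, 1, -1) [0.234 0.158 0.262 0.192 0.061] [-0.18  -0.063  1.41 ]
(-1, -1, 1) [2.389 1.022 0.165 0.141 0.136] [-0.     0.    -0.659]
(-1, -1, -1) [0. 0. 0. 0. 0.] [-0.    -0.     1.571]
```

Emit:
drive_tool(increments=[[0.053,-0.0083,0,0,0,0],[0.053,-0.0083,0,0,0,0],[0.052,-0.0083,0.02,0,0,0],[0,0,0.05,0,0,0],[0,0,0.05,0,0,0],[0,0,0,0,0,0],[0,0,0,0,0,0]], hand=0)

```text
time: 7.85
eef_pos: [0.5249, 0.0219, 0.2357]
tcp_rot: [3.136, -0.182, -0.002]
contact_force: [0.5, 0.1, -0.5]
gripper_width: 1.0
finger_force: 0.0
```

```bash
cat >> kin.py <<'E'
S=(-1,-1,-1)
def A(q):
    c=[x.as_matrix() for x in chain(q,S)]
    return np.hstack([np.eye(3)[:,2:],c[0][:,:2],c[2],c[4],c[6][:,:2],c[6][:,2:]])
E
python3 - <<'E'
from kin import *
s=log(); print(s["q"].round(3),s["eef_pos"].round(4),s["tcp_rot"].round(3),s["contact_force"].round(1))
rows([.5245,.022,.1255],4)
D=data(); M=np.vstack([A(q) for q,_,_ in D]); P=np.hstack([p for _,p,_ in D])
x0=np.array([.34,0,0,0,0,.42,0,0,.4,0,0,.25]); w=.02
for w in(.003,.02): x=x0+np.linalg.lstsq(np.vstack([M,w*np.eye(12)]),np.append(P-M@x0,np.zeros(12)),rcond=None)[0]; print(x.round(3),np.abs(M@x-P).max().round(4))
E
```

```text
[ 0.082  0.371 -0.309  2.035  0.16   0.759 -2.01 ] [0.5249 0.0219 0.2357] [ 3.136e+00 -1.820e-01 -2.000e-03] [ 0.5  0.1 -0.5]
pos [0.5249 0.0219 0.2357] shift/row [-0.0001 -0.      0.0551]
[ 0.281 -0.    -0.03   0.    -0.026  0.647  0.    -0.     0.442 -0.
 -0.     0.324] 0.0
[ 0.276  0.    -0.029  0.001 -0.026  0.645 -0.001 -0.002  0.441 -0.001
 -0.     0.318] 0.0003
```

Emit:
drive_tool(increments=[[0,0,0.05,0,0,0],[0,0,0.05,0,0,0],[0,0,0.05,0,0,0],[0,0,0.04,0,0,0],[0,0,0.03,0,0,0],[0,0,0,0,0,0],[0,0,0,0,0,0]])

```text
time: 8.55
eef_pos: [0.5258, 0.0219, 0.1269]
tcp_rot: [-3.136, 0.183, -0.002]
contact_force: [-0.2, 0.6, 1.1]
gripper_width: 1.003
finger_force: 0.0
```

```bash
cat >> kin.py <<'E'
X=np.array([.281,0,-.03,0,-.026,.647,0,0,.442,0,0,.324])
lo=np.array([-2.57,-.35,-1.29,.11,-1.05,.11,-2.63]);hi=np.array([2.57,1.97,1.29,2.56,4.19,1.86,2.63])
from scipy.optimize import least_squares
def fk(q): return A(q)@X, chain(q,S)[-1]*rz(np.pi/2)
def ik(p,Rt,seed,reg=1e-3):
    def f(q):
        a,b=fk(q); return np.r_[(a-p)*5,(b.inv()*Rt).as_rotvec(),reg*(q-seed)]
    r=least_squares(f,np.clip(seed,lo+.03,hi-.03),bounds=(lo+.02,hi-.02)); a,b=fk(r.x)
    return r.x,np.linalg.norm(a-p),(b.inv()*Rt).magnitude()
E
python3 - <<'E'
from kin import *
s=log(); print(s["eef_pos"].round(4),s["tcp_rot"].round(3),s["contact_force"].round(1)); q0=s["q"]
R0=R.from_rotvec(s["tcp_rot"]); h=np.array([.5245,.022,.1445]); lab=np.array([.501,.2587,.0826])
for psi in range(-120,121,15):
    q=q0.copy()
    for t in np.linspace(0,1,15)[1:]:
        Rf=rz(np.deg2rad(psi)*t)*ry(-np.deg2rad(50)*t)*rz(.115*(1-t) - 0)*rz(-.115*(1-t))*rz(.115)*R0
        hp=h+[0,0,.12]; hp=hp+(lab+[0,0,.14]-hp)*t
        q,e,a=ik(hp+.019*Rf.as_matrix()[:,2],Rf,q)
    c=[x.as_matrix() for x in chain(q,S)]
    el=np.array([0,0,.281])+c[0][:,:2]@X[1:3]+c[2]@X[3:6]; wr=el+c[4]@X[6:9]
    print(psi,q.round(2),round(e,4),round(a,3),"marg",np.minimum(q-lo,hi-q).min().round(2),"el",el.round(2),"wr",wr.round(2))
E
```

```text
[0.5258 0.0219 0.1269] [-3.136e+00  1.830e-01 -2.000e-03] [-0.2  0.6  1.1]
-120 [-1.17  1.17  1.27  1.67 -0.47  1.61 -2.61] 0.0417 0.89 marg 0.02 el [0.26 0.52 0.56] wr [0.65 0.37 0.42]
-105 [-1.28  1.07  1.27  1.8  -0.5   1.31 -2.61] 0.0411 0.741 marg 0.02 el [0.2  0.52 0.61] wr [0.58 0.38 0.45]
-90 [-1.39  1.01  1.27  1.92 -0.5   1.03 -2.61] 0.0384 0.584 marg 0.02 el [0.13 0.52 0.65] wr [0.51 0.39 0.46]
-75 [-1.5   0.98  1.27  2.04 -0.49  0.76 -2.61] 0.0338 0.422 marg 0.02 el [0.08 0.52 0.66] wr [0.44 0.39 0.45]
-60 [-1.59  0.98  1.27  2.14 -0.47  0.52 -2.61] 0.0253 0.259 marg 0.02 el [0.03 0.52 0.66] wr [0.38 0.39 0.44]
-45 [-1.67  0.99  1.27  2.22 -0.41  0.33 -2.61] 0.0121 0.104 marg 0.02 el [-0.01  0.53  0.66] wr [0.34 0.39 0.42]
-30 [-1.72  0.97  1.27  2.31 -0.55  0.14 -2.35] 0.0 0.0 marg 0.02 el [-0.04  0.52  0.67] wr [0.3  0.38 0.42]
-15 [-1.7   0.9   1.27  2.32 -1.03  0.13 -1.65] 0.0089 0.135 marg 0.02 el [-0.03  0.49  0.7 ] wr [0.3  0.36 0.44]
0 [-1.59  0.64  1.05  2.29  0.22  0.13 -2.61] 0.0209 0.296 marg 0.02 el [0.03 0.37 0.81] wr [0.32 0.33 0.48]
15 [-1.24  0.39  0.65  
[... 164 characters left out ...]
24 -0.02  0.89] wr [0.4  0.17 0.52]
45 [ 0.52  0.7  -1.27  2.27  1.58  0.3  -2.61] 0.0198 0.291 marg 0.02 el [ 0.36 -0.25  0.76] wr [0.43 0.09 0.48]
60 [ 0.56  0.78 -1.27  2.29  1.84  0.2  -2.61] 0.0097 0.156 marg 0.02 el [ 0.38 -0.28  0.73] wr [0.43 0.06 0.45]
75 [ 0.59  0.85 -1.27  2.3   2.08  0.13 -2.61] 0.0025 0.026 marg 0.02 el [ 0.4  -0.31  0.69] wr [0.44 0.04 0.42]
90 [ 0.62  0.91 -1.27  2.17  0.17  0.24 -0.48] 0.0 0.0 marg 0.02 el [ 0.41 -0.34  0.66] wr [0.5  0.02 0.42]
105 [ 0.59  0.97 -1.27  2.04  0.08  0.53 -0.21] 0.0 0.0 marg 0.02 el [ 0.43 -0.33  0.63] wr [0.56 0.03 0.42]
120 [ 0.53  1.02 -1.27  1.91  0.1   0.8  -0.06] 0.0 0.0 marg 0.02 el [ 0.47 -0.32  0.6 ] wr [0.62 0.06 0.42]
```

```bash
cat > g.py <<'E'
from kin import *
s=bot.observe(); rng=np.random.default_rng(0)
R0=R.from_rotvec(s["tcp_rot"]); lab=np.array([.501,.2587,.0826]); mid=(lo+hi)/2
for psi in range(-180,180,20):
  for flip in(0,np.pi):
    best=None
    for k in range(14):
        Rf=rz(np.deg2rad(psi))*ry(-np.deg2rad(50))*rz(.115)*R0*rz(flip)
        q,e,a=ik(lab+[0,0,.14]+.019*Rf.as_matrix()[:,2],Rf,lo+rng.random(7)*(hi-lo))
        if e<.002 and a<.01:
            q2,e,a=ik(lab+[0,0,.14]+.019*Rf.as_matrix()[:,2],Rf,.6*q+.4*mid,.03)
            m=np.minimum(q2-lo,hi-q2).min()
            if a<.02 and e<.004 and (best is None or m>best[0]): best=(m,q2)
    if best:
        q=best[1];c=[x.as_matrix() for x in chain(q,S)]
        el=np.array([0,0,.281])+c[0][:,:2]@X[1:3]+c[2]@X[3:6]; wr=el+c[4]@X[6:9]
        print(psi,int(flip>0),best[0].round(2),q.round(2),"el",el.round(2),"wr",wr.round(2))
E
time python3 g.py
```

```text
-180 0 0.28 [-0.1   0.86 -0.57  1.53 -0.07  1.58  0.94] el [ 0.5  -0.    0.69] wr [0.73 0.26 0.42]
-180 1 0.28 [-0.05  0.89 -0.67  1.53 -0.02  1.58 -2.27] el [ 0.51 -0.03  0.68] wr [0.73 0.26 0.42]
-160 0 0.18 [-0.44  0.82 -0.12  1.5  -0.08  1.68  1.38] el [0.45 0.15 0.72] wr [0.72 0.34 0.42]
-160 1 0.18 [-0.47  0.82 -0.08  1.5  -0.09  1.68 -1.74] el [0.45 0.16 0.72] wr [0.72 0.34 0.42]
-140 0 0.19 [-0.69  0.82  0.14  1.52  0.01  1.67  1.72] el [0.4  0.26 0.72] wr [0.68 0.41 0.42]
-140 1 0.19 [-0.72  0.83  0.19  1.52 -0.    1.67 -1.4 ] el [0.39 0.27 0.72] wr [0.68 0.41 0.42]
-120 0 0.08 [-0.37  0.87 -0.62  1.55  0.48  1.78  1.45] el [0.49 0.14 0.69] wr [0.62 0.46 0.42]
-120 1 0.31 [-0.98  0.84  0.47  1.6   0.06  1.55 -1.06] el [0.31 0.36 0.72] wr [0.62 0.46 0.42]
-100 0 0.37 [-0.82  0.75  0.01  1.69  0.43  1.49  1.94] el [0.34 0.28 0.75] wr [0.54 0.49 0.42]
-100 1 0.51 [-1.16  0.83  0.61  1.71  0.17  1.35 -0.84] el [0.23 0.41 0.73] wr [0.54 0.49 0.42]
-80 0 0.43 [-0.77  0.7  -0.21  1.82  0.7   1.43  1.94] el [0.34 0.25 0.77] wr [0.46 0.49 0.42]
-80 1 0.68 [-1.17  0.74  0.43  1.85  0.
[... 1519 characters left out ...]
7  2.1  -0.9   0.62 -2.43] el [ 0.38 -0.17  0.78] wr [0.54 0.03 0.42]
120 0 0.39 [ 0.16  0.7  -0.52  1.93 -0.66  0.94  0.72] el [ 0.41 -0.12  0.77] wr [0.62 0.06 0.42]
120 1 0.28 [ 0.1   0.68 -0.42  1.93 -0.72  0.97 -2.35] el [ 0.41 -0.09  0.78] wr [0.62 0.06 0.42]
140 0 0.61 [ 0.08  0.76 -0.51  1.77 -0.44  1.18  0.75] el [ 0.45 -0.09  0.74] wr [0.68 0.11 0.42]
140 1 0.43 [-0.11  0.72 -0.2   1.78 -0.6   1.26 -2.2 ] el [ 0.43 -0.01  0.77] wr [0.68 0.11 0.42]
160 0 0.46 [-0.    0.82 -0.54  1.63 -0.24  1.4   0.82] el [ 0.48 -0.05  0.71] wr [0.72 0.18 0.42]
160 1 0.39 [-0.07  0.8  -0.42  1.63 -0.31  1.41 -2.24] el [ 0.47 -0.02  0.73] wr [0.72 0.18 0.42]
real	0m45.669s
user	0m45.911s
sys	0m0.047s
```

Emit:
drive_tool(increments=[[0,0,0.003,0,0,0],[0,0,0,0,0,0],[0,0,0,0,0,0],[0,0,0,0,0,0],[0,0,0,0,0,0],[0,0,0,0,0,0],[0,0,0,0,0,0],[0,0,0,0,0,0]], hand=1, newtons=60)

```text
time: 9.35
eef_pos: [0.5256, 0.022, 0.1252]
tcp_rot: [-3.136, 0.184, -0.003]
contact_force: [-1.4, 0.2, 7.1]
gripper_width: 0.51
finger_force: 53.3
```

```bash
python3 - <<'E'
from h import *
import pickle
t=pickle.load(open("top0.pkl","rb"));e=pickle.load(open("scene0.pkl","rb"))
def tri(a,b):
    L=[]
    for c,uv in((t,a),(e,b)):
        d=rot(c["orientation"])@np.append(undist(c,*uv),1); L.append((np.array(c["origin"]),d/np.linalg.norm(d)))
    (o,d),(p,f)=L; k=np.linalg.lstsq(np.c_[d,-f],p-o,rcond=None)[0]; return (o+d*k[0]).round(3),np.linalg.norm(o+d*k[0]-p-f*k[1]).round(3)
print("poster TL",tri((399,117),(354,134)),"TR",tri((495,150),(438,128)),"BL",tri((378,205),(368,250)))
print(bot.observe()["contact_force"])
E
```

```text
poster TL (array([ 0.759, -0.06 ,  0.227]), np.float64(0.007)) TR (array([ 0.687, -0.257,  0.235]), np.float64(0.007)) BL (array([ 0.614, -0.049, -0.015]), np.float64(0.029))
[-1.41735429  0.15287124  7.14829796]
```

Emit:
drive_tool(increments=[[0,0,-0.02,0,0,0],[0,0,-0.03,0,0,0],[0,0,-0.04,0,0,0],[0,0,-0.04,0,0,0],[0,0,-0.04,0,0,0],[0,0,-0.04,0,0,0],[0,0,-0.04,0,0,0],[0,0,-0.04,0,0,0],[0,0,-0.03,0,0,0],[0,0,0,0,0,0],[0,0,0,0,0,0]])

```text
time: 10.45
eef_pos: [0.5247, 0.0216, 0.2843]
tcp_rot: [3.136, -0.184, 0.0]
contact_force: [0.8, -0.2, -1.9]
gripper_width: 0.509
finger_force: 53.6
```

```bash
python3 - <<'E'
from h import *
s=log(); print(s["q"].round(2))
p=s["eef_pos"]; rows([.501,.2587,p[2]],8)
E
```

```text
[ 0.1   0.31 -0.33  1.98  0.13  0.87 -1.98]
pos [0.5247 0.0216 0.2843] shift/row [-0.0128 -0.0582 -0.    ]
```

Emit:
drive_tool(increments=[[-0.0128,-0.058,0,0,0,0],[-0.0128,-0.058,0,0,0,0],[-0.0128,-0.058,0,0,0,0],[-0.0128,-0.058,0,0,0,0],[-0.0128,-0.058,0,0,0,0],[-0.0128,-0.058,0,0,0,0],[-0.0128,-0.058,0,0,0,0],[-0.0128,-0.058,0,0,0,0],[0,0,0,0,0,0]])

```text
time: 11.35
eef_pos: [0.4996, 0.2627, 0.2831]
tcp_rot: [-3.135, 0.175, 0.003]
contact_force: [-0.3, 0.2, -2.4]
gripper_width: 0.513
finger_force: 53.9
```

Emit:
drive_tool(increments=[[0,0,0,0,0,-0.0815],[0,0,0,0,0,-0.0815],[0,0,0,0,0,-0.0815],[0,0,0,0,0,-0.0815],[0,0,0,0,0,-0.0815],[0,0,0,0,0,-0.0815],[0,0,0,0,0,-0.0815],[0,0,0,0,0,-0.0815],[0,0,0,0,0,-0.0815],[0,0,0,0,0,-0.0815]])

```text
time: 12.35
eef_pos: [0.501, 0.2571, 0.2831]
tcp_rot: [-2.621, -1.732, 0.003]
contact_force: [0.2, 0.1, -0.5]
gripper_width: 0.503
finger_force: 54.0
```

Emit:
drive_tool(increments=[[0,0,0,0,0,-0.0815],[0,0,0,0,0,-0.0815],[0,0,0,0,0,-0.0815],[0,0,0,0,0,-0.0815],[0,0,0,0,0,-0.0815],[0,0,0,0,0,-0.0815],[0,0,0,0,0,-0.0815],[0,0,0,0,0,-0.0815],[0,0,0,0,0,-0.0815],[0,0,0,0,0,-0.0815],[0,0,0,0,0,0],[0,0,0,0,0,0]])

```text
time: 13.55
eef_pos: [0.5012, 0.2574, 0.2834]
tcp_rot: [-1.08, -2.949, 0.001]
contact_force: [-0.1, -0.0, -2.0]
gripper_width: 0.508
finger_force: 53.9
```

```bash
cat > chk.py <<'E'
from kin import *
s=log(); T=R.from_rotvec(s["tcp_rot"]); M=T.as_matrix()
print(s["q"].round(2),s["eef_pos"].round(4),"grasp pt",(s["eef_pos"]-.019*M[:,2]).round(4)); print(M.round(3))
Sc=T*(R.from_rotvec([3.136,-.184,0]).inv()*rz(-.115))  # scanner frame
w=Sc.apply([-np.cos(.698),0,-np.sin(.698)]); head=s["eef_pos"]-.019*M[:,2]
l=np.array([.501,.2587,.0826]); win=head+.0345*w; ax=(l-win)
print("window dir",w.round(3),"z",(ax@w).round(4),"off",(ax-(ax@w)*w).round(4),"yaw",np.rad2deg(np.arctan2(*Sc.as_matrix()[[1,0],1]))-90)
E
python3 chk.py
```

```text
[ 0.13  0.53 -1.04  1.87  0.52  1.05 -0.26] [0.5012 0.2574 0.2834] grasp pt [0.5012 0.2574 0.3024]
[[-0.763  0.646 -0.001]
 [ 0.646  0.763 -0.   ]
 [ 0.001 -0.001 -1.   ]]
window dir [ 0.585 -0.494 -0.643] z 0.1062 off [-0.0825  0.0707 -0.1293] yaw -220.11302888566448
```

```bash
cat > sim.py <<'E'
from kin import *
def J(q):
    p,r=fk(q); o=[]
    for i in range(7):
        d=q.copy(); d[i]+=1e-5; a,b=fk(d); o.append(np.r_[(a-p)/1e-5,(b*r.inv()).as_rotvec()/1e-5])
    return np.array(o).T
q=np.array(bot.observe()["q"])
for seq in (dict(n=8,sh=[.0041,0,0],t=[0,.0694,0]),dict(n=4,sh=[0,0,0],t=[0,0,0],w=[0,0,-.0213])):
    for _ in range(seq["n"]):
        for k in range(10):
            p,r=fk(q); v=r.apply(np.array(seq["sh"])*.05)+np.array(seq.get("w",[0,0,0]))/10; w=r.apply(np.array(seq["t"])*np.pi/20)
            q=q+np.linalg.pinv(J(q))@np.r_[v,w]
        print(q.round(2))
E
python3 sim.py
```

```text
[ 0.2   0.57 -1.09  1.85  0.45  1.06 -0.18]
[ 0.25  0.62 -1.13  1.82  0.38  1.08 -0.12]
[ 0.3   0.67 -1.17  1.79  0.31  1.1  -0.06]
[ 0.34  0.72 -1.2   1.77  0.26  1.12 -0.02]
[ 0.37  0.78 -1.23  1.75  0.2   1.15  0.02]
[ 0.4   0.84 -1.25  1.73  0.15  1.18  0.05]
[ 0.42  0.9  -1.28  1.71  0.1   1.2   0.08]
[ 0.44  0.97 -1.3   1.69  0.05  1.22  0.1 ]
[ 0.43  0.99 -1.28  1.71  0.07  1.2   0.11]
[ 0.43  1.01 -1.26  1.72  0.09  1.17  0.12]
[ 0.42  1.03 -1.25  1.74  0.11  1.15  0.13]
[ 0.42  1.05 -1.23  1.75  0.12  1.12  0.14]
```

Emit:
drive_tool(increments=[[0.004,0,0.01,0,0.07,0],[0.004,0,0.01,0,0.07,0],[0.004,0,0.01,0,0.07,0],[0.004,0,0.01,0,0.07,0],[0,0,0,0,0,0]])

```text
time: 14.05
eef_pos: [0.4947, 0.2623, 0.2628]
tcp_rot: [-0.941, -2.548, -0.206]
contact_force: [0.7, -1.6, -1.8]
gripper_width: 0.508
finger_force: 54.1
```

```bash
python3 chk.py
```

```text
[ 0.33  0.75 -1.18  1.79  0.27  1.09 -0.02] [0.4947 0.2623 0.2628] grasp pt [0.501  0.2571 0.2799]
[[-0.686  0.649 -0.33 ]
 [ 0.588  0.761  0.275]
 [ 0.43  -0.005 -0.903]]
window dir [ 0.314 -0.272 -0.909] z 0.1445 off [-0.0563  0.0503 -0.0345] yaw -220.35162266349104
```

Emit:
drive_tool(increments=[[-0.007,0,0.022,0,0.06,0],[-0.008,0,0.021,0,0.06,0],[-0.009,0,0.02,0,0.06,0],[-0.01,0,0.02,0,0.05,0],[0,0,0,0,0,0],[0,0,0,0,0,0]])

```text
time: 14.65
eef_pos: [0.4858, 0.2714, 0.2223]
tcp_rot: [-0.81, -2.227, -0.341]
contact_force: [-0.4, 0.8, -1.0]
gripper_width: 0.506
finger_force: 54.4
```

```bash
python3 chk.py
```

```text
[ 0.4   0.98 -1.22  1.76  0.13  1.11  0.12] [0.4858 0.2714 0.2223] grasp pt [0.4963 0.2627 0.2356]
[[-0.535  0.642 -0.549]
 [ 0.449  0.766  0.46 ]
 [ 0.716 -0.001 -0.698]]
window dir [ 0.058 -0.047 -0.997] z 0.1185 off [-0.0041  0.0032 -0.0004] yaw -219.87617002336663
```

Emit:
drive_tool(increments=[[-0.016,0,0.008,0,0.022,0],[-0.016,0,0.008,0,0.022,0],[0,0,0,0,0,0],[0,0,0,0,0,0],[0,0,0,0,0,0]])

```text
time: 15.15
eef_pos: [0.4898, 0.2684, 0.2064]
tcp_rot: [-0.785, -2.163, -0.365]
contact_force: [-0.8, -0.6, -1.2]
gripper_width: 0.506
finger_force: 54.4
```

```bash
python3 chk.py; python3 - <<'E'
from h import *
import pickle
e=grab("scene","pics/s4.png");t=grab("top","pics/t4.png")
pickle.dump((e,t),open("e4.pkl","wb"))
z=np.zeros((600,800,3),np.uint8)
z[:,:480]=cv2.resize(e["frame"][120:370,180:380,::-1],(480,600),interpolation=cv2.INTER_CUBIC)
z[:400,480:]=cv2.resize(t["frame"][190:290,200:280,::-1],(320,400),interpolation=cv2.INTER_CUBIC)
cv2.imwrite("pics/m4.png",z)
print(proj(e,[.501,.2587,.217]),proj(e,[.501,.2587,.183]),proj(e,[.501,.2587,.0826]))
E
```

```text
[ 0.41  1.05 -1.22  1.74  0.12  1.12  0.15] [0.4898 0.2684 0.2064] grasp pt [0.5009 0.2591 0.2187]
[[-0.497  0.642 -0.584]
 [ 0.414  0.767  0.49 ]
 [ 0.763  0.002 -0.647]]
window dir [ 0.006 -0.001 -1.   ] z 0.1016 off [-0.0007 -0.0002 -0.    ] yaw -219.83376018943764
[279.16399375 217.19579145] [279.87148382 234.62310619] [281.83092756 281.46588952]
```

View pics/m4.png

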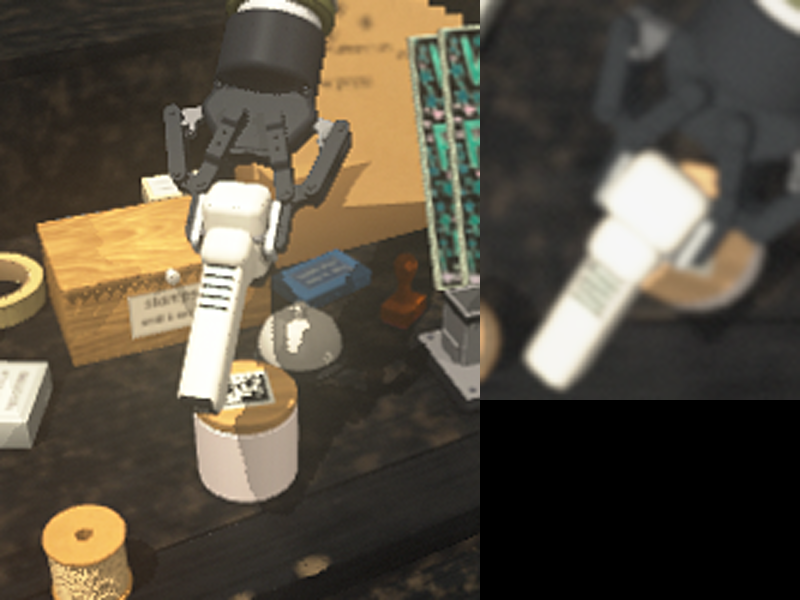

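The picture shows the scanner held tilted above the canister. The handle foot is at about scene (263,287) and top (217.5,281). The lid is home and the bystanders look undisturbed. I'll check whether it slipped in the grip, using the foot.

```bash
python3 - <<'E'
from kin import *
import pickle
e,t=pickle.load(open("e4.pkl","rb")); s=bot.observe(); T=R.from_rotvec(s["tcp_rot"]); M=T.as_matrix()
Sc=T*(R.from_rotvec([3.136,-.184,0]).inv()*rz(-.115)); head=s["eef_pos"]-.019*M[:,2]
f=head-Sc.apply([-.01,0,.128]); print("foot",f.round(3),proj(e,f).round(1),proj(t,f).round(1),"bottom edge -x/+x", [proj(t,f+Sc.apply([x,0,0])).round(1) for x in(-.015,.015)])
print(proj(e,f+Sc.apply([-.015,0,0])),proj(e,f+Sc.apply([.015,0,0])), np.abs(s["dq"]).max(), s["finger_force"])
E
```

```text
foot [0.421 0.326 0.143] [263.  291.2] [216.8 282.3] bottom edge -x/+x [array([220.5, 278.9]), array([213. , 285.8])]
[265.19585459 293.02303328] [260.74319913 289.33836787] 0.00945308611450617 54.41051959991455
```

```bash
python3 -c "
from bench import bot
print(bot.job_done())"
```

```text
the job is handed in; nothing more can be done
None
```

The job is handed in (no verdict came back): the lid is pressed home, and the scanner is held about 10 cm above the label, looking straight down, with the window axis within about 1 mm of the label centre by my estimate.

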